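# Load a rocking casting into the drill jig and support its boss

### The job

Set the grey bracket casting gently down in the drill jig, level on the three rest buttons with the T-bar standing up through its slot and its heel against the two stop pins. Its far boss now hangs free and would dip under the drill: push the sliding wedge in underneath until it just carries the boss, without lifting the casting off its rests, and press down firmly on top of the boss to make sure that the casting does not rock. Only then turn the T-bar a quarter turn, counter-clockwise from above, so that it lies across the slot and locks the casting in.

Things in the scene. Friction and masses are not known exactly. Their poses are not given: they have to be found in the camera images.
- jig: Drill jig, fixed on the bench: aluminium plate 275 x 110 x 14 mm with steel buttons and pins. Origin on its underside, x along its length (plate from -125 to 150), z up. In its frame (mm): rest buttons at (-10, +-34), tops at z 40, and a taller one at (-90, 0), top at z 50; two 14 mm stop pins at (-110, +-26), tops at z 63; T-bar post at (-60, 0); wedge support at (43, 0).
- seat (a point): Point of the jig at (-35, 0, 40) mm of its frame, axes as the jig's: where the casting's origin lies, axes parallel, when the casting is level on its three rests with its heel against both stop pins.
- casting: Loose grey bracket casting, 0.75 to 0.95 kg, 164 x 90 mm. Frame (mm): x from heel (-68) to boss (78), z up, z = 0 under its two long front feet (20 mm wide, at x 25, y +-34). The rear foot at (-55, 0) ends 10 mm higher: on the bench the casting leans back, nose up 0.125 rad, and is level only on the jig's stepped rests. Plate z 14 to 26, x -68 to 38. Centre of mass (13, 0, 21).
- casting_rib (a point): Centre of the casting's upright rib, where to grip it: at (24, 0, 44) mm of the casting's frame, axes as the casting's. The rib is 14 mm thick (y), runs along x from 16 mm behind this point to 34 mm ahead; its top is 14 mm above and the plate 18 mm below; the top slopes down from 14 mm ahead.
- boss_top (a point): Centre of the flat top of the casting's round boss (36 mm wide), at (78, 0, 34) mm of the casting's frame; the place to press. The boss has a rounded nose below, down to z 4.
- support: Wedge support, bolted on the jig plate below the boss's place: a guide channel 110 x 46 x 20 mm with a sliding steel wedge (24 mm wide, slope 1 in 5, file-cut top). Origin on its foot, below the boss; axes as the jig's. It is set up to 2.5 mm higher or lower each time, so where the wedge begins to carry must be felt.
- wedge_tab (a point): Centre of the push face of the wedge's upright tab, on the side away from the boss, axes as the jig's, 85 mm out from the support's origin at joint 0; the tab is 28 mm wide, 10 mm thick, and reaches 14 mm above and 30 mm below this point. Push it along the jig's -x.
- wedge (a joint): How far the wedge is pushed in (m), 0 to 0.045; starts at 0 to 0.005 and stays where it is left. It slides with 0.5 to 2 N; when it meets the boss, somewhere between 0.008 and 0.036, the push rises to about 4 to 7 N within 2 to 3 mm and then stays there while the casting is being lifted (too far).
- tbar_centre (a point): Centre of the T-bar, a bar 44 x 12 x 18 mm on a post, 77 mm above the jig's underside (bar from 68 to 86 mm), 2 mm clear of the seated casting's plate. Its long side lies along the jig's y at joint 0. When loaded, the casting's rib begins 33 mm from its axis on the jig's +x side; its -x side is free.
- tbar (a joint): Angle of the T-bar (rad): 0 in line with the slot, 1.57 (its stop) across the slot, locked; grows counter-clockwise seen from above. Starts at 0 to 0.1; a push of about 2 N at its end turns it; it stays where it is left.
- slot (a point): Centre of the slot through the casting's plate, at (-25, 0, 26) mm of the casting's frame: 26 mm along x, 56 mm along y. The T-bar passes through it with 7 mm (x) and 6 mm (y) to spare on each side.

How it is judged:
On the way, in this order (a step that is already met when the one before it is completed fails the run):
1. the casting stands level on the three rests, heel against the stop pins (3 mm), and is let go (x of casting in the frame of seat between -0.004 and 0.003 m and y of casting in the frame of seat between -0.008 and 0.008 m and angle between the x axis of casting and the x axis of seat, either way round below 0.06 rad and z of casting in the frame of seat between -0.003 and 0.003 m and angle between casting's own z axis and vertical below 0.02 rad and contact force between casting and the fingers below 0.3 N), for 0.2 s.
2. the fingers press on the boss with over 5 N, the wedge support takes it up (over 3 N) and the casting stays level within 0.012 rad (contact force between casting and the fingers above 5 N and contact force between casting and support above 3 N and angle between casting's own z axis and vertical below 0.012 rad and horizontal distance between the grasp point and boss_top below 0.02 m), for 0.2 s.
3. the T-bar is turned across the slot (over 1.3 rad) (value of joint tbar above 1.3 rad), for 0.1 s.
At the end, for the whole second after the job is handed in: The casting stands level (within 0.012 rad) on the three rests, heel against the stop pins (within 3 mm) and in line with the jig (0.06 rad, 8 mm sideways), the wedge bears on the boss (over 0.3 N), the T-bar is turned across the slot (over 1.3 rad), everything at rest (x of casting in the frame of seat between -0.004 and 0.003 m and y of casting in the frame of seat between -0.008 and 0.008 m and angle between the x axis of casting and the x axis of seat, either way round below 0.06 rad and z of casting in the frame of seat between -0.003 and 0.003 m and angle between casting's own z axis and vertical below 0.012 rad and contact force between casting and support above 0.3 N and value of joint tbar above 1.3 rad and linear speed of casting below 0.01 m/s); the robot touches nothing.
It fails at once if the casting is dropped from a height (moves at over 0.4 m/s while no finger touches it, as in a free fall of 8 mm) (linear speed of casting above 0.4 m/s and contact force between casting and the fingers below 0.1 N).
It also fails if it takes over 51 s, if anything falls off the work surface, if the arm or the gripper's body presses on something with over 40 N, if the wrist force passes 120 N, or if a joint passes its speed limit or range.

### The arm

A 7-joint arm with a two-finger parallel gripper is mounted at the origin on the work surface; the furniture and walls round the work are solid. World frame = base frame: x ahead of the robot, y to its left, z up, the work surface at z = 0. Lengths are in m, angles in rad, forces in N, time in s.
With the tool pointing down it reaches from about 0.35 to 0.9 m from the base axis. Payload 8.1 kg.
Tool frame: the origin (TCP) lies at the very end of the fingers, on their centre line; the grasp point (between the pads) lies 19 mm behind it; z points along the fingers, y is the line along which they close (so a half turn about z gives the same grasp; the last joint's range is limited). The gripper opens to 92 mm and grips with 3 to 60 N. Pads are 19 mm wide; open, the fingers measure 130 mm over their backs; the gripper's body (75 mm by 190 mm) begins 47 mm behind the grasp point.
Start: joints at [-1.386, 0.434, 0.025, 1.573, -0.012, 1.134, -0.075], TCP at [0.177, 0.599, 0.227] pointing down, gripper open.
Joint ranges: [-2.62, 2.62], [-0.44, 2.09], [-1.27, 1.32], [0.08, 2.57], [-1.32, 4.46], [0.12, 2], [-2.74, 2.74]. Speed limits (rad/s): [2.22, 2.22, 3.01, 3.01, 3.14, 3.14, 3.14].

### API

Orientations are given as a rotation vector (axis times angle).
In Python, from cell import readout, cams, job gives the robot as it stands.
- The arm moves only by the tool drive_tool, never from a script. Its argument "commands" is a list of rows, each a list of 3 entries, a list of its own where there are three numbers: the turn, a rotation vector about the tool's x, y, z in rad, then the shift along the tool's x, y, z in cm, then the gripper's target within -1 to 1 (fully open at 1, half-way at 0, shut at -1). A call has 1 to 20 rows; each row is the pose to reach, as a shift and turn from the pose commanded when the call began, along the tool's axes at that moment; what a row does not reach only later rows make up. A row lasts 1/12 s, in which the tool goes at most 41.7 mm and 7.16 degrees, less where a joint would pass 70% of its speed; a pose out of reach is approached as far as the arm can. A call with a gripper value outside its range is refused whole. The fingers move at their own pace and stop on an object; "newtons" is the grip in N (left out, the last holds). Time passes only in rows, so rows that repeat a pose let the fingers close. It gives the time, the measured TCP pose, the force, the opening and the grip force at its end, in the units of the state.
- readout.observe(): the state, without advancing time (a new reading comes with each control period).
- cams.get_image(name): name is "scene" or "top" or "wrist"; returns the picture (420x560x3 uint8, blue, green, red); there is no depth.
- cams.camera_info(name): a dict with "camera_matrix" (3x3 intrinsics, pixels), "R" (3x3) and "t" (3): a world point X has camera coordinates R X + t. Camera axes: x right, y down, z forward; pixel columns grow to the right and rows downward; lengths in m; the calibration is good to about 2 mm. A picture is of the moment at which its call begins: read the wrist's pose just before it. camera_info takes no time and is no camera call; for the wrist camera it gives the pose at the moment of the call.
- job.sign_off(): hands the job in; it is judged then, once.
The state is a dict: "clock": time; "joints": joint angles; "dq": joint speeds; "joint_efforts": joint torques, N m; "position": TCP position; "ee_rot": TCP orientation; "force": force on the tool from outside, world axes, zero at the start; "ft_torque": the same for the moment, N m; "width": opening from 0.0 (shut) to 1.0 (fully open); "gripper_force": force on a finger pad.
Only numpy, scipy, OpenCV 4.12 (cv2) and the standard library are available. Lean on these libraries where they do the work, as an engineer would, in place of code of your own. Each camera call takes 0.05 s, during which the arm holds its last target. There are 200 camera calls.

## Working session

There is one attempt and no reset: what is moved stays moved. The work goes in short steps, Python scripts to look and compute and a tool call to move; the robot and the scene stay as the last step left them, time stands still between calls to the robot, and variables do not carry over. Pictures are saved under pics/ and viewed, at most 10 in all, crops included, and the job is handed in when it is done.

Besides the shell and the picture viewer there is one more tool, called after "Request:" as name(argument=value, ...) on one line, values as JSON. drive_tool: Moves the arm, as the interface text tells. Its arguments: {"type":"object","properties":{"commands":{"type":"array"},"newtons":{"type":"number"}},"required":["commands"]}

```bash
mkdir -p pics; ls
python3 - <<'E'
from cell import readout,cams
import cv2,numpy as np
np.set_printoptions(precision=4,suppress=True)
print(readout.observe())
for n in ("top","scene"):
    cv2.imwrite(f"pics/{n}0.png",cams.get_image(n))
    i=cams.camera_info(n);print(n,i)
E
```

```text
pics
{'clock': 0.0, 'joints': array([-1.3856,  0.4352,  0.025 ,  1.5741, -0.0116,  1.134 , -0.0751]), 'dq': array([ 0.0002, -0.0002,  0.0004, -0.0003,  0.0009, -0.0005, -0.0006]), 'joint_efforts': array([ -0.0007, -66.7871,   0.9849, -31.4441,  -0.0603,   0.0436,
         0.0002]), 'position': array([0.1773, 0.5988, 0.226 ]), 'ee_rot': array([-0.4506, -3.109 ,  0.0024]), 'force': array([0.7908, 0.1155, 0.2202]), 'ft_torque': array([0.0093, 0.0393, 0.0467]), 'gripper_force': 0.0, 'width': 0.9962686073015127}
top {'camera_matrix': array([[499.9178,   0.    , 274.6896],
       [  0.    , 499.9178, 211.1443],
       [  0.    ,   0.    ,   1.    ]]), 'R': array([[-0.0164, -0.9998, -0.0141],
       [-0.987 ,  0.0185, -0.1595],
       [ 0.1597,  0.0113, -0.9871]]), 't': array([-0.1259,  0.5475,  0.8521])}
scene {'camera_matrix': array([[409.6564,   0.    , 276.9843],
       [  0.    , 409.6564, 212.4733],
       [  0.    ,   0.    ,   1.    ]]), 'R': array([[-0.9123, -0.4093, -0.0091],
       [-0.1679,  0.3942, -0.9035],
       [ 0.3734, -0.8228, -0.4284]]), 't': array([0.4363, 0.23  , 0.5859])}
```

View pics/top0.png

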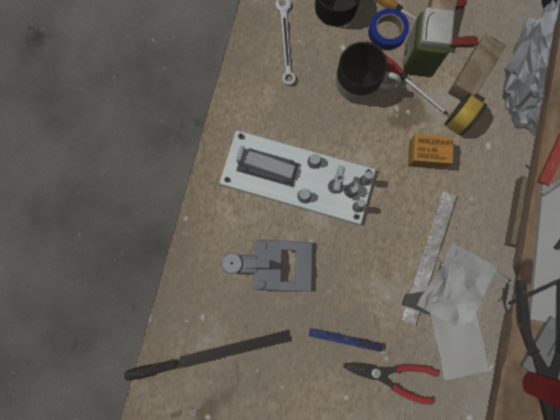

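View pics/scene0.png

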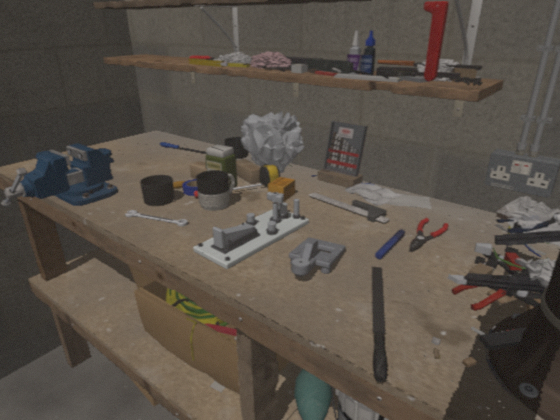

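The top view shows the jig at about (300,178) with its +x to the left, and the casting at about (270,265) with its boss to the left at (233,263). I'll zoom in on both.

Run:
```python
import cv2
im=cv2.imread("pics/top0.png")[125:300,212:387]
cv2.imwrite("pics/crop0.png",cv2.convertScaleAbs(cv2.resize(im,None,fx=3.4,fy=3.4,interpolation=cv2.INTER_CUBIC),alpha=1.5))
```

```text
(no output)
```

View pics/crop0.png

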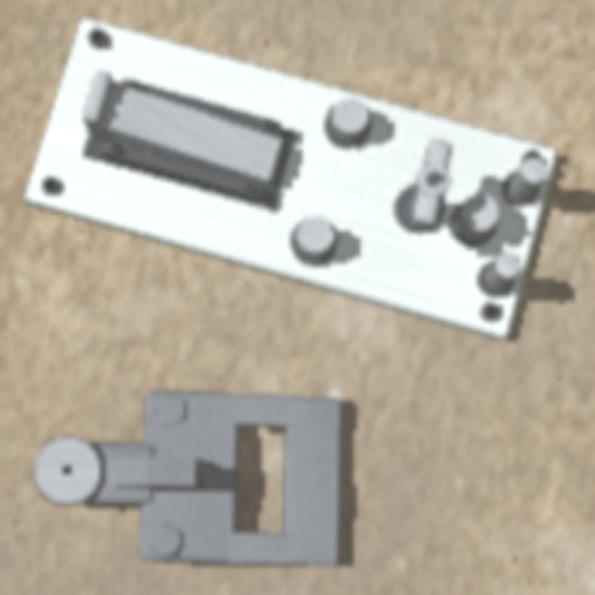

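The crop shows the plate corners, buttons, T-bar, pins, boss and slot clearly. I'll fit both planar poses from these marks.

```bash
cat > h.py <<'E'
import numpy as np,cv2
from scipy.optimize import least_squares
from scipy.spatial.transform import Rotation as Ro
from cell import readout,cams,job
np.set_printoptions(precision=4,suppress=True)
def proj(i,X):
    c=X@np.array(i["R"]).T+np.array(i["t"]); p=c@np.array(i["camera_matrix"]).T
    return p[:,:2]/p[:,2:]
def T(p,pitch=0,z=0):  # x,y,yaw -> R,t
    return Ro.from_euler("ZY",[p[2],-pitch]).as_matrix(),np.array([p[0],p[1],z])
def fit(i,P,uv,p0,pitch=0,z=0):
    P=np.array(P)/1000.;uv=np.array(uv,float)
    def f(p):
        R,t=T(p,pitch,z); return (proj(i,P@R.T+t)-uv).ravel()
    r=least_squares(f,p0,loss="soft_l1"); return r.x,f(r.x).reshape(-1,2)
E
python3 - <<'E'
from h import *
i=cams.camera_info("top")
c=lambda L:(np.array(L)+.5)/3.4-.5+[212,125]
J=[(150,-55,14),(150,55,14),(-125,-55,14),(-125,55,14),(-10,-34,40),(-10,34,40),(-60,0,86),(-90,0,50),(-110,-26,63),(-110,26,63)]
u=c([(85,18),(28,202),(558,148),(511,330),(350,118),(318,237),(436,180),(482,212),(533,170),(508,266)])
p,r=fit(i,J,u,[.5,-.15,1.4]);print("jig",p);print(r)
C=[(78,0,34),(-68,-45,26),(-68,45,26),(38,-45,26),(38,45,26),(-38,-28,26),(-38,28,26),(-12,-28,26),(-12,28,26)]
u=c([(67,469),(340,400),(337,562),(149,393),(142,560),(285,427),(285,532),(237,425),(233,532)])
p,r=fit(i,C,u,[.35,-.1,1.57],.125,-.003);print("cast",p);print(r)
R,t=T(p,.125,-.003);print(R@[.024,0,.044]+t)
o=readout.observe();print(Ro.from_rotvec(o["ee_rot"]).as_matrix())
w=cams.camera_info("wrist");Rt=Ro.from_rotvec(o["ee_rot"]).as_matrix();Rw=np.array(w["R"]);print("cam in tool",Rt.T@(-Rw.T@np.array(w["t"])-o["position"]),Rw@Rt,w["camera_matrix"])
E
```

```text
jig [ 0.6115 -0.191   1.2745]
[[-0.9573 -0.1306]
 [-1.135   0.2102]
 [ 0.597   0.0394]
 [-0.2953  2.592 ]
 [ 0.3299 -0.5702]
 [-0.2078 -0.3958]
 [-0.3496  0.3248]
 [ 0.0882 -0.0729]
 [ 0.8328 -0.0838]
 [ 0.8228 -0.4435]]
cast [ 0.4506 -0.1301  1.5247]
[[-0.1432  0.5306]
 [ 0.5552 -0.7688]
 [ 0.5492  1.4025]
 [-1.0928 -1.0798]
 [-0.8643  0.204 ]
 [ 0.2945 -0.0544]
 [-0.4212  0.162 ]
 [ 0.219  -0.0198]
 [ 0.5367 -0.3029]]
[ 0.4514 -0.1118  0.0436]
[[-0.9589  0.2839 -0.0003]
 [ 0.2839  0.9589 -0.0014]
 [-0.0001 -0.0014 -1.    ]]
cam in tool [ 0.066   0.     -0.1584] [[ 0.001   1.     -0.    ]
 [-0.9686  0.001  -0.2485]
 [-0.2485  0.0003  0.9686]] [[315.2465   0.     286.6965]
 [  0.     315.2465 212.2097]
 [  0.       0.       1.    ]]
```

```bash
cat >> h.py <<'E'
def yawR(yaw,pitch=0):  # tool: x along yaw, z down; pitch>0 = nose (x) up
    x=np.array([np.cos(yaw),np.sin(yaw),0]);z=np.array([0,0,-1.]);R=np.c_[x,np.cross(z,x),z]
    return R@Ro.from_euler("Y",pitch).as_matrix()
def rel(pos,R,base=None):
    if base is None:
        o=readout.observe();base=(o["position"],Ro.from_rotvec(o["ee_rot"]).as_matrix())
    p,Rt=base
    print("turn",Ro.from_matrix(Rt.T@R).as_rotvec(),"shift cm",100*Rt.T@(np.array(pos)-p))
E
python3 - <<'E'
from h import *
rel([.42,.28,.25],yawR(2.15)); rel([.452,-.112,.18],yawR(1.525))
print(yawR(1.5,.1)[:,0])
E
```

```text
turn [-0.0013  0.0006  0.7038] shift cm [-32.3208 -23.6888  -2.3619]
turn [-0.0011  0.001   1.3288] shift cm [-46.516  -60.3581   4.6907]
[0.0704 0.9925 0.0998]
```

Request:
drive_tool(commands=[[[0, 0, 0.12], [-3.2, -2.4, -0.2], 1], [[0, 0, 0.24], [-6.5, -4.8, -0.5], 1], [[0, 0, 0.35], [-9.7, -7.1, -0.8], 1], [[0, 0, 0.47], [-13, -9.5, -1], 1], [[0, 0, 0.58], [-17, -12.5, -1.3], 1], [[0, 0, 0.7], [-20, -15, -1.6], 1], [[0, 0, 0.8], [-23, -18, -2], 1], [[0, 0, 0.9], [-26, -20.5, -2.2], 1], [[0, 0, 1.0], [-29, -23.5, -2.3], 1], [[0, 0, 1.1], [-32, -27, -2], 1], [[0, 0, 1.2], [-34, -30.5, -1], 1], [[0, 0, 1.33], [-36, -34, 0], 1], [[0, 0, 1.33], [-37.5, -37.5, 1], 1], [[0, 0, 1.33], [-39, -41, 2], 1], [[0, 0, 1.33], [-40.5, -45, 3], 1], [[0, 0, 1.33], [-42, -49, 4], 1], [[0, 0, 1.33], [-43.5, -53, 4.7], 1], [[0, 0, 1.33], [-45, -57, 4.7], 1], [[0, 0, 1.33], [-46.5, -60.4, 4.7], 1], [[0, 0, 1.33], [-46.5, -60.4, 4.7], 1]])

```text
clock: 1.77
position: [0.4514, -0.1192, 0.1801]
ee_rot: [2.28, 2.157, -0.002]
force: [0.4, 0.4, 0.2]
width: 1.004
gripper_force: 0.0
```

Request:
drive_tool(commands=[[[0, 0, 0], [0, 0, 0], 1], [[0, 0, 0], [0, 0, 0], 1], [[0, 0, 0], [0, 0, 0], 1]])

```text
clock: 2.02
position: [0.4517, -0.1103, 0.1795]
ee_rot: [-2.271, -2.17, 0.0]
force: [-0.6, -0.3, -0.0]
width: 0.998
gripper_force: 0.0
```

Run:
```python
from h import *
o=readout.observe();i=cams.camera_info("wrist");im=cams.get_image("wrist");cv2.imwrite("pics/w1.png",im)
cv2.imwrite("pics/w1b.png",cv2.convertScaleAbs(cv2.resize(im,None,fx=1.42,fy=1.42,interpolation=cv2.INTER_CUBIC),alpha=1.4))
np.savez("w1.npz",K=i["camera_matrix"],R=i["R"],t=i["t"])
print(o["clock"],o["position"],Ro.from_rotvec(o["ee_rot"]).as_matrix(),o["joints"],o["force"])
```

```text
2.0167 [ 0.4517 -0.1103  0.1795] [[ 0.0454  0.999  -0.0007]
 [ 0.999  -0.0454  0.0007]
 [ 0.0007 -0.0008 -1.    ]] [-0.3973  0.2476  0.6401  2.0484 -0.1883  0.9027  0.3002] [-0.6398 -0.2849 -0.0012]
```

View pics/w1b.png

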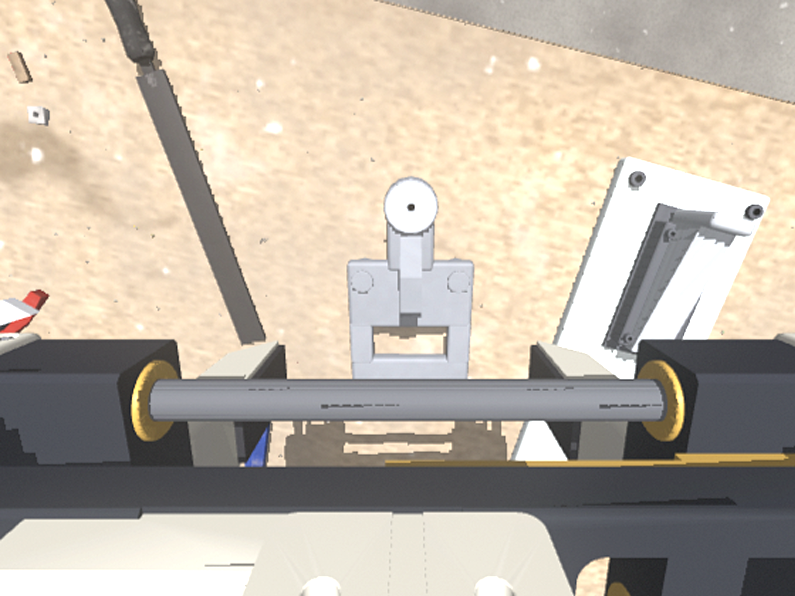

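The wrist view shows the casting boss at (411,207), the plate's front corners at (348,261) and (473,261), and the slot at (373..447, 328..360). The jig's front corners are at (624,157) and (770,193).

Run:
```python
from h import *
d=np.load("w1.npz");i=dict(camera_matrix=d["K"],R=d["R"],t=d["t"])
c=lambda L:(np.array(L)+.5)/1.42-.5
C=[(78,0,34),(38,45,26),(38,-45,26),(-12,28,26),(-12,-28,26),(-38,28,26),(-38,-28,26)]
u=c([(411,207),(348,261),(473,261),(373,328),(447,327),(373,360),(447,360)])
p,r=fit(i,C,u,[.45,-.13,1.525],.125,-.003);print("cast",p);print(r)
R,t=T(p,.125,-.003)
for x,z in((.019,.029),):
    q=R@[x,0,z]+t;print(q);rel(q,yawR(p[2],.125));rel(q-.05*R[:,2]*-1,yawR(p[2],.125))
u=c([(770,193),(624,157)])
R,t=T([.6115,-.191,1.2745]);print(proj(i,np.array([[.15,-.055,.014],[.15,.055,.014]])@R.T+t)-u)
```

```text
cast [ 0.4533 -0.1297  1.5252]
[[-0.1912 -0.0784]
 [-1.3008  1.0144]
 [ 1.2072  1.1461]
 [-0.4292 -0.4181]
 [ 0.6777  0.3672]
 [ 0.2287 -1.1178]
 [-0.1515 -1.0374]]
[ 0.454  -0.1145  0.0281]
turn [-0.0007  0.1243  0.0011] shift cm [-0.4474  0.2599 15.1371]
turn [-0.0007  0.1243  0.0011] shift cm [-1.0672  0.256  10.1756]
[[-2.2274  4.388 ]
 [-2.6026  1.0348]]
```

Request:
drive_tool(commands=[[[0, 0.124, 0], [-1, 0.25, 4], 1], [[0, 0.124, 0], [-1.1, 0.25, 8], 1], [[0, 0.124, 0], [-1.05, 0.25, 10.2], 1], [[0, 0.124, 0], [-0.8, 0.25, 12.2], 0.5], [[0, 0.124, 0], [-0.6, 0.25, 14], 0], [[0, 0.124, 0], [-0.45, 0.25, 15], 0], [[0, 0.124, 0], [-0.45, 0.25, 15.1], -0.3], [[0, 0.124, 0], [-0.45, 0.25, 15.1], -0.3]], newtons=50)

```text
clock: 2.73
position: [0.4542, -0.1156, 0.0288]
ee_rot: [-2.207, -2.109, -0.137]
force: [0.7, -0.2, 0.5]
width: 0.687
gripper_force: 0.0
```

Run:
```python
from h import *
o=readout.observe();i=cams.camera_info("wrist");im=cams.get_image("wrist");cv2.imwrite("pics/w2.png",cv2.convertScaleAbs(cv2.resize(im,None,fx=1.42,fy=1.42,interpolation=cv2.INTER_CUBIC),alpha=1.4))
np.savez("w2.npz",K=i["camera_matrix"],R=i["R"],t=i["t"])
print(o["clock"],o["position"],Ro.from_rotvec(o["ee_rot"]).as_matrix(),o["force"])
```

```text
2.7333 [ 0.4542 -0.1156  0.0288] [[ 0.0452  0.999   0.0051]
 [ 0.9912 -0.0455  0.124 ]
 [ 0.1241 -0.0006 -0.9923]] [ 0.6903 -0.1562  0.5148]
```

View pics/w2.png

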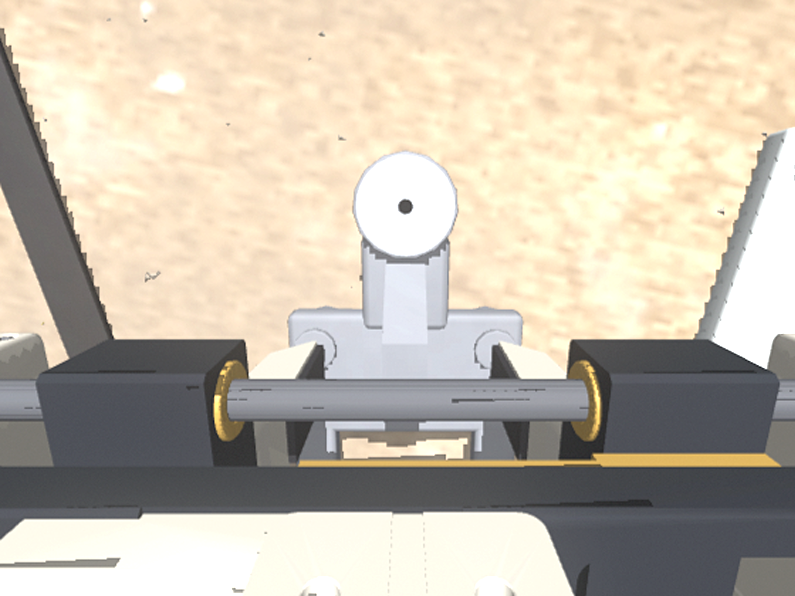

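The boss is at (405,205), centred between the fingers, so I'll grip.

Request:
drive_tool(commands=[[[0, 0, 0], [0, 0, 0], -1], [[0, 0, 0], [0, 0, 0], -1], [[0, 0, 0], [0, 0, 0], -1], [[0, 0, 0], [0, 0, 0], -1], [[0, 0, 0], [0, 0, 0], -1], [[0, 0, 0], [0, 0, 0], -1], [[0, 0, 0], [0, 0, 0], -1], [[0, 0, 0], [0, 0, 0], -1]], newtons=58)

```text
clock: 3.45
position: [0.4538, -0.1164, 0.0288]
ee_rot: [-2.209, -2.107, -0.137]
force: [-2.2, 0.2, 3.6]
width: 0.147
gripper_force: 58.0
```

Run:
```python
from h import *
o=readout.observe();i=cams.camera_info("wrist");im=cams.get_image("wrist");cv2.imwrite("pics/w3raw.png",im)
Rt=Ro.from_rotvec(o["ee_rot"]).as_matrix();print(o["clock"],o["position"],Rt,o["force"],o["width"],o["gripper_force"])
# dark hole in boss top
g=cv2.cvtColor(im,cv2.COLOR_BGR2GRAY)[130:160,265:305]
b=cv2.threshold(g,90,255,cv2.THRESH_BINARY_INV)[1];n,l,s,c=cv2.connectedComponentsWithStats(b);print(s[1:],c[1:]+[265,130])
print("view-based earlier px",(405.5/1.42-.5,205.5/1.42-.5))
d=np.load("w2.npz")
# boss plane: tool coords z = TCP - (34-29)mm -> tool z=-0.005
for uv in [c[k]+[265,130] for k in range(1,n) if s[k][4]>4]:
    K=np.array(i["camera_matrix"]);ray=np.array(i["R"]).T@np.linalg.inv(K)@[uv[0],uv[1],1];o_=-np.array(i["R"]).T@np.array(i["t"])
    rt=Rt.T@ray;ot=Rt.T@(o_-o["position"]);print("boss in tool",ot+rt*((-.005-ot[2])/rt[2]))
```

```text
3.45 [ 0.4538 -0.1164  0.0288] [[ 0.0469  0.9989  0.0054]
 [ 0.9912 -0.0472  0.1239]
 [ 0.124  -0.0005 -0.9923]] [-2.1849  0.1599  3.6461] 0.14732249574110792 58.00076723098755
[[17  9 10  9 73]] [[286.6712 143.    ]]
view-based earlier px (285.0633802816902, 144.21830985915494)
boss in tool [ 0.0611  0.0005 -0.005 ]
```

Run:
```python
from h import *
p=[.6142,-.1906,1.2745];R,t=T(p)
g=R@[-.035+.017+.003,0,0.1345]+t;print(g)
o=readout.observe();rel(g,yawR(p[2]));rel(o["position"]+[0,0,.11],yawR(p[2]))
```

```text
[ 0.6098 -0.2049  0.1345]
turn [-0.0159 -0.1236  0.2487] shift cm [ -6.7279  15.999  -11.5018]
turn [-0.0159 -0.1236  0.2487] shift cm [  1.3637  -0.0046 -10.9151]
```

Request:
drive_tool(commands=[[[0, 0, 0], [0.1, 0, -0.8], -1], [[0, 0, 0], [0.25, 0, -2], -1], [[0, -0.03, 0.03], [0.5, 0, -4], -1], [[-0.004, -0.06, 0.06], [0.8, 0, -6.5], -1], [[-0.008, -0.09, 0.12], [1.2, 0, -9.5], -1], [[-0.01, -0.11, 0.18], [0.5, 2, -11.2], -1], [[-0.016, -0.124, 0.24], [-1, 5, -11.5], -1], [[-0.016, -0.124, 0.249], [-2.8, 8, -11.5], -1], [[-0.016, -0.124, 0.249], [-4.5, 11, -11.5], -1], [[-0.016, -0.124, 0.249], [-5.8, 14, -11.5], -1], [[-0.016, -0.124, 0.249], [-6.7, 16, -11.5], -1], [[-0.016, -0.124, 0.249], [-6.7, 16, -11.5], -1], [[-0.016, -0.124, 0.249], [-6.7, 16, -11.5], -1], [[-0.016, -0.124, 0.249], [-6.7, 16, -11.5], -1]])

```text
clock: 4.67
position: [0.6087, -0.2041, 0.1335]
ee_rot: [-2.524, -1.868, 0.003]
force: [-0.6, 0.5, -9.3]
width: 0.145
gripper_force: 58.0
```

Run:
```python
from h import *
o=readout.observe();i=cams.camera_info("wrist");im=cams.get_image("wrist");cv2.imwrite("pics/w4raw.png",im)
Rt=Ro.from_rotvec(o["ee_rot"]).as_matrix();print(o["clock"],o["position"],Rt,o["force"],o["ft_torque"],o["width"],o["gripper_force"])
np.savez("w4.npz",K=i["camera_matrix"],R=i["R"],t=i["t"])
R,t=T([.6142,-.1906,1.2745])
P=np.array([(150,-55,14),(150,55,14),(60,-55,14),(60,55,14),(128,0,77),(128,14,86),(128,-14,86),(100,-55,14),(100,55,14)])/1000
big=cv2.convertScaleAbs(cv2.resize(im,None,fx=1.42,fy=1.42,interpolation=cv2.INTER_CUBIC),alpha=1.3)
for q in proj(i,P@R.T+t)*1.42: cv2.drawMarker(big,tuple(int(round(v)) for v in q),(0,0,255),cv2.MARKER_CROSS,10,1);print(q)
cv2.imwrite("pics/w4.png",big)
```

```text
4.6667 [ 0.6087 -0.2041  0.1335] [[ 0.2925  0.9563 -0.0027]
 [ 0.9563 -0.2925  0.0001]
 [-0.0007 -0.0026 -1.    ]] [-0.5871  0.5138 -9.3105] [-0.0237  0.1208 -0.048 ] 0.1449279299050004 57.99706757068634
[509.9884   1.3036]
[308.7756   1.3877]
[501.2599 172.6266]
[316.9438 172.5327]
[409.5539   0.8672]
[374.8948  -8.0626]
[444.3438  -8.0952]
[504.9511 100.1749]
[313.4893 100.1524]
```

View pics/w4.png

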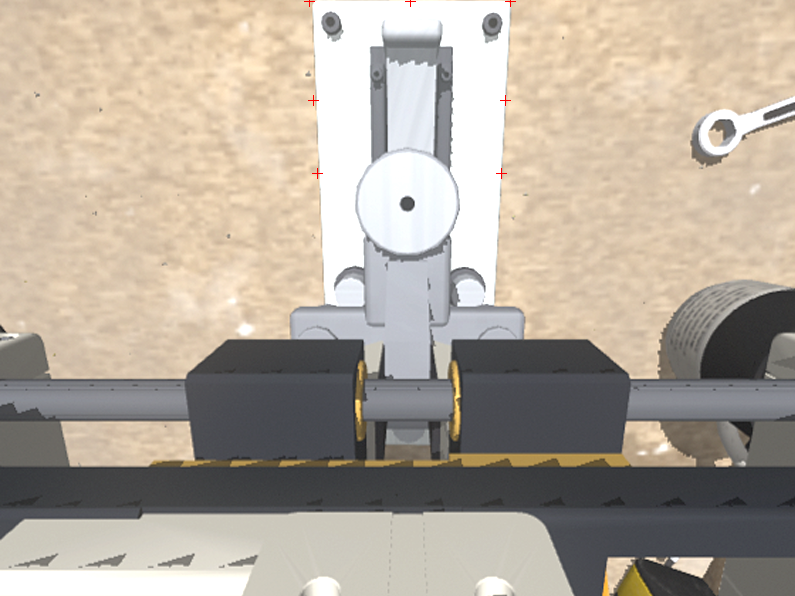

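The view shows the jig nearly in line: plate corners at (313,1) and (511,1), tab x 382–441 with its outer edge at row 15, buttons near (351,288) and (468,288). I'll refine the jig pose with these.

Run:
```python
from h import *
d=np.load("w4.npz");i=dict(camera_matrix=d["K"],R=d["R"],t=d["t"])
im=cv2.imread("pics/w4raw.png").astype(int)
for r in (20,70,120,170,205): # plate edges: find brightest-blue transitions
    b=im[r,:,0]; w=np.where(b>190)[0]; w=w[(w>200)&(w<380)]; print(r,w.min() if len(w) else None,w.max() if len(w) else None)
c=lambda L:(np.array(L)+.5)/1.42-.5
R,t=T([.6142,-.1906,1.2745])
f=lambda P:proj(i,np.array(P)/1000@R.T+t)*1.42
print("buttons",f([(-10,34,40),(-10,-34,40)]))
for z in(54,58,62):print("tab z",z,f([(128,14,z),(128,-14,z),(124,14,z),(118,14,z)]))
print("bosspred",f([(43+3,0,40+34+65)]))
```

```text
20 221 357
70 223 355
120 225 352
170 227 349
205 229 347
buttons [[350.2774 296.83  ]
 [467.6134 296.9689]]
tab z 54 [[379.7943  20.3884]
 [439.0659  20.3698]
 [379.9177  29.8669]
 [380.1006  43.919 ]]
tab z 58 [[379.2618  17.2965]
 [439.6395  17.2765]
 [379.3901  26.9658]
 [379.5802  41.2975]]
tab z 62 [[378.7091  14.087 ]
 [440.2349  14.0655]
 [378.8425  23.9548]
 [379.0401  38.5776]]
bosspred [[409.571  205.2005]]
```

Request:
drive_tool(commands=[[[0, 0, 0], [0, 0.1, 1.5], -1], [[0, 0, 0], [0, 0.1, 2.8], -1], [[0, 0, 0], [0, 0.1, 3.8], -1], [[0, 0, 0], [0, 0.1, 4.6], -1], [[0, 0, 0], [0, 0.1, 5.2], -1], [[0, 0, 0], [0, 0.1, 5.6], -1], [[0, 0, 0], [0, 0.1, 5.7], -1], [[0, 0, 0], [0, 0.1, 5.7], -1], [[0, 0, 0], [0, 0.1, 5.7], -1]])

```text
clock: 5.47
position: [0.6114, -0.2052, 0.078]
ee_rot: [2.524, 1.868, 0.0]
force: [0.5, -1.5, -8.3]
width: 0.149
gripper_force: 58.0
```

Request:
drive_tool(commands=[[[0, 0, 0], [0, 0, 0.2], -1], [[0, 0, 0], [0, 0, 0.4], -1], [[0, 0, 0], [0, 0, 0.5], -1], [[0, 0, 0], [0, 0, 0.5], -1], [[0, 0, 0], [-0.1, 0, 0.5], -1], [[0, 0, 0], [-0.2, 0, 0.5], -1], [[0, 0, 0], [-0.25, 0, 0.5], -1], [[0, 0, 0], [-0.25, 0, 0.5], -1], [[0, 0, 0], [-0.25, 0, 0.5], -1]])

```text
clock: 6.22
position: [0.6106, -0.207, 0.0726]
ee_rot: [2.524, 1.869, 0.001]
force: [0.7, 1.8, -9.1]
width: 0.151
gripper_force: 58.0
```

Request:
drive_tool(commands=[[[0, 0, 0], [-0.1, 0, 0], -1], [[0, 0, 0], [-0.1, 0, 0], -1], [[0, 0, 0], [-0.15, 0, 0], -1], [[0, 0, 0], [-0.15, 0, 0], -1], [[0, 0, 0], [-0.15, 0, 0], -1]])

```text
clock: 6.63
position: [0.6107, -0.2072, 0.0727]
ee_rot: [-2.524, -1.87, -0.003]
force: [1.5, 6.4, -7.2]
width: 0.147
gripper_force: 58.0
```

Request:
drive_tool(commands=[[[0, 0, 0], [0.1, 0, 0.05], -1], [[0, 0, 0], [0.1, 0, 0.1], -1], [[0, 0, 0], [0.1, 0, 0.15], -1], [[0, 0, 0], [0.1, 0, 0.2], -1], [[0, 0, 0], [0.1, 0, 0.25], -1], [[0, 0, 0], [0.1, 0, 0.25], -1], [[0, 0, 0], [0.1, 0, 0.25], -1]])

```text
clock: 7.22
position: [0.6106, -0.2071, 0.07]
ee_rot: [2.524, 1.869, 0.001]
force: [3.1, 5.2, -7.4]
width: 0.156
gripper_force: 58.0
```

Request:
drive_tool(commands=[[[0, 0, 0], [0.05, 0, 0.05], -1], [[0, 0, 0], [0.05, 0, 0.1], -1], [[0, 0, 0], [0.05, 0, 0.1], -1], [[0, 0, 0], [0.05, 0, 0.1], -1]])

```text
clock: 7.55
position: [0.6106, -0.2071, 0.0692]
ee_rot: [2.524, 1.869, 0.001]
force: [0.5, 5.8, -3.8]
width: 0.15
gripper_force: 58.0
```

Request:
drive_tool(commands=[[[0, 0, 0], [0, 0, 0.05], -1], [[0, 0, 0], [0, 0, 0.1], -1], [[0, 0, 0], [0, 0, 0.1], -1], [[0, 0, 0], [0, 0, 0.1], -1]])

```text
clock: 7.88
position: [0.6106, -0.2071, 0.0692]
ee_rot: [2.524, 1.869, 0.002]
force: [-1.4, 7.7, 6.1]
width: 0.15
gripper_force: 58.0
```

Request:
drive_tool(commands=[[[0, 0, 0], [0, 0, -0.1], -0.4], [[0, 0, 0], [0, 0, -0.1], -0.4], [[0, 0, 0], [0, 0, -0.1], -0.4], [[0, 0, 0], [0, 0, -0.1], -0.4], [[0, 0, 0], [0, 0, -0.1], -0.4], [[0, 0, 0], [0, 0, -1.5], -0.4], [[0, 0, 0], [0, 0, -4], -0.4], [[0, 0, 0], [0, 0, -7], -0.4], [[0, 0, 0], [0, 0, -7], -0.4], [[0, 0, 0], [0, 0, -7], -0.4]])

```text
clock: 8.72
position: [0.6116, -0.2082, 0.1409]
ee_rot: [2.522, 1.866, 0.004]
force: [-0.2, 0.5, -0.3]
width: 0.302
gripper_force: 0.0
```

Run:
```python
from h import *
o=readout.observe();i=cams.camera_info("wrist");im=cams.get_image("wrist")
Rt=Ro.from_rotvec(o["ee_rot"]).as_matrix();print(o["clock"],o["position"],o["force"],o["width"])
R,t=T([.6147,-.1906,1.2745])
P=np.array([(-35+78,0,74),(128,0,58),(-35+78,18,74),(-35+38,45,66),(-35+38,-45,66),(-48,28,66),(-22,-28,66)])/1000
big=cv2.convertScaleAbs(cv2.resize(im,None,fx=1.42,fy=1.42,interpolation=cv2.INTER_CUBIC),alpha=1.2)
for q in proj(i,P@R.T+t)*1.42: cv2.drawMarker(big,tuple(int(round(v)) for v in q),(0,0,255),cv2.MARKER_CROSS,10,1)
cv2.imwrite("pics/w5.png",big)
```

```text
8.7167 [ 0.6116 -0.2082  0.1409] [-0.1893  0.538  -0.2527] 0.3016902717714855
```

View pics/w5.png

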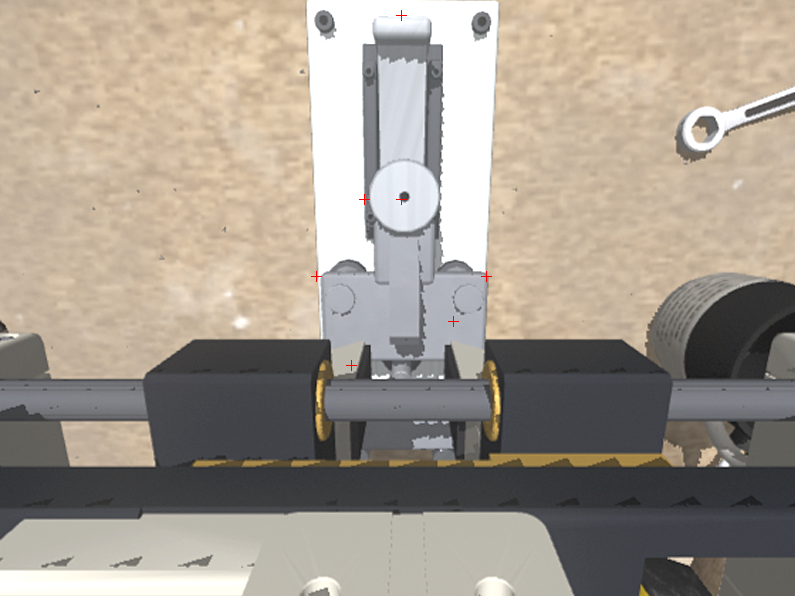

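The casting is seated, with the boss hole at (404,197) against a predicted (401,199). The tab's outer edge is at row 16. Next is the wedge tab.

Run:
```python
from h import *
R,t=T([.6152,-.1906,1.2745])
rel(R@[.146,0,.14]+t,yawR(1.2745));rel(R@[.146,0,.042]+t,yawR(1.2745))
```

```text
turn [ 0.0024  0.0003 -0.0002] shift cm [16.3471 -0.0707 -0.0772]
turn [ 0.0024  0.0003 -0.0002] shift cm [16.3498 -0.0941  9.7227]
```

Request:
drive_tool(commands=[[[0, 0, 0], [3.5, 0, 0], -1], [[0, 0, 0], [7, 0, 0], -1], [[0, 0, 0], [10.5, 0, 0], -1], [[0, 0, 0], [14, 0, 0], -1], [[0, 0, 0], [16.3, -0.1, 0.5], -1], [[0, 0, 0], [16.3, -0.1, 3], -1], [[0, 0, 0], [16.3, -0.1, 6], -1], [[0, 0, 0], [16.3, -0.1, 8.5], -1], [[0, 0, 0], [16.3, -0.1, 9.7], -1], [[0, 0, 0], [16.3, -0.1, 9.7], -1], [[0, 0, 0], [16.3, -0.1, 9.7], -1], [[0, 0, 0], [16.3, -0.1, 9.7], -1]])

```text
clock: 9.77
position: [0.6579, -0.0518, 0.0423]
ee_rot: [2.524, 1.867, 0.002]
force: [0.8, -0.1, 0.7]
width: 0.003
gripper_force: 0.0
```

Request:
drive_tool(commands=[[[0, 0, 0], [-0.3, 0, 0], -1], [[0, 0, 0], [-0.5, 0, 0], -1], [[0, 0, 0], [-0.5, 0, 0], -1]])

```text
clock: 10.02
position: [0.656, -0.057, 0.0421]
ee_rot: [2.524, 1.867, 0.002]
force: [-0.3, -0.2, -0.5]
width: 0.008
gripper_force: 0.0
```

Request:
drive_tool(commands=[[[0, 0, 0], [-0.2, 0, 0], -1], [[0, 0, 0], [-0.4, 0, 0], -1], [[0, 0, 0], [-0.4, 0, 0], -1]])

```text
clock: 10.27
position: [0.6545, -0.0601, 0.0413]
ee_rot: [2.525, 1.868, 0.001]
force: [0.4, -0.4, 0.1]
width: 0.005
gripper_force: 0.0
```

Request:
drive_tool(commands=[[[0, 0, 0], [-0.2, 0, 0], -1], [[0, 0, 0], [-0.4, 0, 0], -1], [[0, 0, 0], [-0.4, 0, 0], -1]])

```text
clock: 10.52
position: [0.6532, -0.064, 0.041]
ee_rot: [2.525, 1.868, -0.0]
force: [0.4, 1.0, 1.7]
width: 0.004
gripper_force: 0.4
```

Request:
drive_tool(commands=[[[0, 0, 0], [-0.15, 0, 0], -1], [[0, 0, 0], [-0.3, 0, 0], -1], [[0, 0, 0], [-0.3, 0, 0], -1]])

```text
clock: 10.77
position: [0.6523, -0.0669, 0.041]
ee_rot: [2.525, 1.868, -0.0]
force: [0.4, 0.7, 0.7]
width: 0.007
gripper_force: 0.4
```

Request:
drive_tool(commands=[[[0, 0, 0], [-0.1, 0, 0], -1], [[0, 0, 0], [-0.2, 0, 0], -1], [[0, 0, 0], [-0.2, 0, 0], -1]])

```text
clock: 11.02
position: [0.6517, -0.0687, 0.041]
ee_rot: [2.525, 1.868, -0.0]
force: [0.9, -0.4, -0.4]
width: 0.004
gripper_force: 0.4
```

Request:
drive_tool(commands=[[[0, 0, 0], [-0.1, 0, 0], -1], [[0, 0, 0], [-0.2, 0, 0], -1], [[0, 0, 0], [-0.2, 0, 0], -1]])

```text
clock: 11.27
position: [0.6511, -0.0706, 0.041]
ee_rot: [2.525, 1.868, -0.0]
force: [-0.0, 0.7, 0.0]
width: 0.005
gripper_force: 0.4
```

Request:
drive_tool(commands=[[[0, 0, 0], [-0.1, 0, 0], -1], [[0, 0, 0], [-0.2, 0, 0], -1], [[0, 0, 0], [-0.2, 0, 0], -1]])

```text
clock: 11.52
position: [0.6505, -0.0725, 0.0409]
ee_rot: [2.525, 1.868, -0.0]
force: [1.0, 1.3, 0.3]
width: 0.004
gripper_force: 0.4
```

Request:
drive_tool(commands=[[[0, 0, 0], [-0.1, 0, 0], -1], [[0, 0, 0], [-0.15, 0, 0], -1], [[0, 0, 0], [-0.15, 0, 0], -1]])

```text
clock: 11.77
position: [0.6501, -0.0739, 0.041]
ee_rot: [2.525, 1.868, -0.0]
force: [1.2, 1.0, 0.1]
width: 0.005
gripper_force: 0.4
```

Request:
drive_tool(commands=[[[0, 0, 0], [-0.1, 0, 0], -1], [[0, 0, 0], [-0.15, 0, 0], -1], [[0, 0, 0], [-0.15, 0, 0], -1]])

```text
clock: 12.02
position: [0.6496, -0.0753, 0.041]
ee_rot: [2.525, 1.868, -0.0]
force: [1.3, 0.6, -0.0]
width: 0.001
gripper_force: 0.4
```

Request:
drive_tool(commands=[[[0, 0, 0], [-0.1, 0, 0], -1], [[0, 0, 0], [-0.15, 0, 0], -1], [[0, 0, 0], [-0.15, 0, 0], -1]])

```text
clock: 12.27
position: [0.6492, -0.0767, 0.041]
ee_rot: [2.525, 1.868, -0.0]
force: [-0.8, 0.3, -0.1]
width: -0.0
gripper_force: 0.4
```

Request:
drive_tool(commands=[[[0, 0, 0], [-0.1, 0, 0], -1], [[0, 0, 0], [-0.15, 0, 0], -1], [[0, 0, 0], [-0.15, 0, 0], -1]])

```text
clock: 12.52
position: [0.6487, -0.0782, 0.041]
ee_rot: [2.525, 1.868, -0.0]
force: [0.0, 0.4, 0.3]
width: -0.001
gripper_force: 0.4
```

Request:
drive_tool(commands=[[[0, 0, 0], [-0.1, 0, 0], -1], [[0, 0, 0], [-0.15, 0, 0], -1], [[0, 0, 0], [-0.15, 0, 0], -1]])

```text
clock: 12.77
position: [0.6483, -0.0796, 0.041]
ee_rot: [2.525, 1.868, -0.0]
force: [-0.2, 1.1, -0.0]
width: 0.002
gripper_force: 0.4
```

Request:
drive_tool(commands=[[[0, 0, 0], [-0.1, 0, 0], -1], [[0, 0, 0], [-0.15, 0, 0], -1], [[0, 0, 0], [-0.15, 0, 0], -1]])

```text
clock: 13.02
position: [0.6479, -0.0806, 0.0409]
ee_rot: [2.525, 1.869, 0.0]
force: [-0.4, 1.3, 0.5]
width: 0.007
gripper_force: 1.2
```

Request:
drive_tool(commands=[[[0, 0, 0], [-0.1, 0, 0], -1], [[0, 0, 0], [-0.15, 0, 0], -1], [[0, 0, 0], [-0.15, 0, 0], -1]])

```text
clock: 13.27
position: [0.6477, -0.0815, 0.041]
ee_rot: [2.525, 1.87, 0.001]
force: [-0.1, 5.5, 0.3]
width: 0.005
gripper_force: 2.4
```

The push rose to about 5 N with the finger starting to lag, so the wedge carries the boss. I'll back off and go above the boss.

Run:
```python
from h import *
R,t=T([.6152,-.1906,1.2745])
rel(R@[.043,0,.085]+t,yawR(1.2745))
```

```text
turn [ 0.0004 -0.0004  0.0004] shift cm [-7.0803  0.0768 -4.4069]
```

Request:
drive_tool(commands=[[[0, 0, 0], [0.6, 0, 0], -1], [[0, 0, 0], [1.2, 0, 0], -1], [[0, 0, 0], [1.2, 0, -2.5], -1], [[0, 0, 0], [1.2, 0, -6], -1], [[0, 0, 0], [-1, 0.1, -6.5], -1], [[0, 0, 0], [-4, 0.1, -6.5], -1], [[0, 0, 0], [-7, 0.1, -6.5], -1], [[0, 0, 0], [-7, 0.1, -5.5], -1], [[0, 0, 0], [-7, 0.1, -4.4], -1], [[0, 0, 0], [-7, 0.1, -4.4], -1], [[0, 0, 0], [-7, 0.1, -4.4], -1]])

```text
clock: 14.18
position: [0.6279, -0.1478, 0.0839]
ee_rot: [-2.523, -1.87, 0.002]
force: [-0.5, 0.5, -0.0]
width: 0.007
gripper_force: 0.0
```

Request:
drive_tool(commands=[[[0, 0, 0], [0, 0, 0.3], -1], [[0, 0, 0], [0, 0, 0.6], -1], [[0, 0, 0], [0, 0, 0.8], -1], [[0, 0, 0], [0, 0, 0.9], -1], [[0, 0, 0], [0, 0, 0.9], -1]])

```text
clock: 14.6
position: [0.628, -0.1492, 0.0758]
ee_rot: [2.524, 1.869, -0.0]
force: [-0.4, 0.7, -0.1]
width: 0.003
gripper_force: 0.0
```

Request:
drive_tool(commands=[[[0, 0, 0], [0, 0, 0.05], -1], [[0, 0, 0], [0, 0, 0.1], -1], [[0, 0, 0], [0, 0, 0.15], -1], [[0, 0, 0], [0, 0, 0.2], -1], [[0, 0, 0], [0, 0, 0.2], -1]])

```text
clock: 15.02
position: [0.6281, -0.1496, 0.0744]
ee_rot: [2.524, 1.868, 0.001]
force: [-1.1, 0.8, 4.2]
width: 0.005
gripper_force: 1.8
```

Request:
drive_tool(commands=[[[0, 0, 0], [0, 0, 0.05], -1], [[0, 0, 0], [0, 0, 0.1], -1], [[0, 0, 0], [0, 0, 0.1], -1]])

```text
clock: 15.27
position: [0.6282, -0.1495, 0.0742]
ee_rot: [2.525, 1.868, 0.002]
force: [-3.4, 2.4, 12.8]
width: 0.005
gripper_force: 6.1
```

Request:
drive_tool(commands=[[[0, 0, 0], [0, 0, 0], -1], [[0, 0, 0], [0, 0, 0], -1], [[0, 0, 0], [0, 0, 0.03], -1], [[0, 0, 0], [0, 0, 0.03], -1], [[0, 0, 0], [0, 0, 0.03], -1], [[0, 0, 0], [0, 0, 0.03], -1]])

```text
clock: 15.77
position: [0.6282, -0.1495, 0.0742]
ee_rot: [2.525, 1.868, 0.002]
force: [-5.8, 2.5, 13.8]
width: 0.01
gripper_force: 7.4
```

Run:
```python
from h import *
o=readout.observe();i=cams.camera_info("wrist");print(o["clock"],o["position"],o["force"])
i2=cams.camera_info("top")
# relative pushes for T-bar: ends at angle 0 are at y=+-22; world targets
R,t=T([.6152,-.1906,1.2745])
for n,q in {"above":(.043,0,.15),"A_hi":(-.042,-.02,.15),"A_lo":(-.042,-.02,.082),"B":(-.0,0,.15)}.items():
    print(n);rel(R@q+t,yawR(1.2745))
```

```text
15.7667 [ 0.6282 -0.1495  0.0742] [-5.7663  2.4595 13.7587]
above
turn [ 0.0013 -0.0005 -0.0003] shift cm [-0.008  -0.0349 -7.5839]
A_hi
turn [ 0.0013 -0.0005 -0.0003] shift cm [-8.5075  1.9673 -7.5851]
A_lo
turn [ 0.0013 -0.0005 -0.0003] shift cm [-8.5106  1.9584 -0.7851]
B
turn [ 0.0013 -0.0005 -0.0003] shift cm [-4.308  -0.0338 -7.5858]
```

The boss carried a 13 N press at a steady height. Next I'll pinch the T-bar across its thickness and turn it with the wrist.

Run:
```python
from h import *
R,t=T([.6152,-.1906,1.2745]);print(readout.observe()["joints"])
for z in(.15,.073):rel(R@[-.0615,0,z]+t,yawR(1.2745-np.pi/2))
```

```text
[-0.25    0.6887  0.6323  1.7145 -0.4991  0.9035  0.293 ]
turn [ 0.0007 -0.0014  1.5705] shift cm [-10.458   -0.0322  -7.5886]
turn [ 0.0007 -0.0014  1.5705] shift cm [-10.4615  -0.0423   0.1114]
```

Request:
drive_tool(commands=[[[0, 0, 0], [0, 0, -1.5], -1], [[0, 0, 0], [0, 0, -5], -1], [[0, 0, 0.12], [-1.5, 0, -7.6], -0.52], [[0, 0, 0.24], [-3, 0, -7.6], -0.52], [[0, 0, 0.36], [-4.5, 0, -7.6], -0.52], [[0, 0, 0.48], [-6, 0, -7.6], -0.52], [[0, 0, 0.6], [-7.5, 0, -7.6], -0.52], [[0, 0, 0.72], [-9, 0, -7.6], -0.52], [[0, 0, 0.84], [-10.4, 0, -7.6], -0.52], [[0, 0, 0.96], [-10.4, 0, -7.6], -0.52], [[0, 0, 1.08], [-10.4, 0, -7.6], -0.52], [[0, 0, 1.2], [-10.4, 0, -7.6], -0.52], [[0, 0, 1.32], [-10.4, 0, -7.6], -0.52], [[0, 0, 1.44], [-10.4, 0, -7.6], -0.52], [[0, 0, 1.57], [-10.4, 0, -7.6], -0.52], [[0, 0, 1.57], [-10.4, 0, -7.6], -0.52], [[0, 0, 1.57], [-10.4, 0, -7.6], -0.52], [[0, 0, 1.57], [-10.4, 0, -7.6], -0.52]])

```text
clock: 17.27
position: [0.5976, -0.2489, 0.1487]
ee_rot: [3.108, -0.456, 0.001]
force: [-0.1, 0.1, -0.2]
width: 0.242
gripper_force: 0.0
```

Run:
```python
from h import *
o=readout.observe();i=cams.camera_info("wrist");im=cams.get_image("wrist")
print(o["clock"],o["position"],o["width"],o["joints"])
R,t=T([.6152,-.1906,1.2745])
rel(R@[-.0615,0,.073]+t,yawR(1.2745-np.pi/2))
P=np.array([(-60,0,86),(-60,22,86),(-60,-22,86),(-48,28,66),(-48,-28,66),(-22,-28,66),(-22,28,66)])/1000
big=cv2.convertScaleAbs(cv2.resize(im,None,fx=1.42,fy=1.42,interpolation=cv2.INTER_CUBIC),alpha=1.2)
for q in proj(i,P@R.T+t)*1.42: cv2.drawMarker(big,tuple(int(round(v)) for v in q),(0,0,255),cv2.MARKER_CROSS,10,1)
cv2.imwrite("pics/w6.png",big)
```

```text
17.2667 [ 0.5976 -0.2489  0.1487] 0.24206294280268686 [-0.3171  0.7691  1.094   1.662  -0.7326  1.1766 -0.8998]
turn [ 0.0004 -0.0007  0.0041] shift cm [-0.0276  0.058   7.5809]
```

View pics/w6.png

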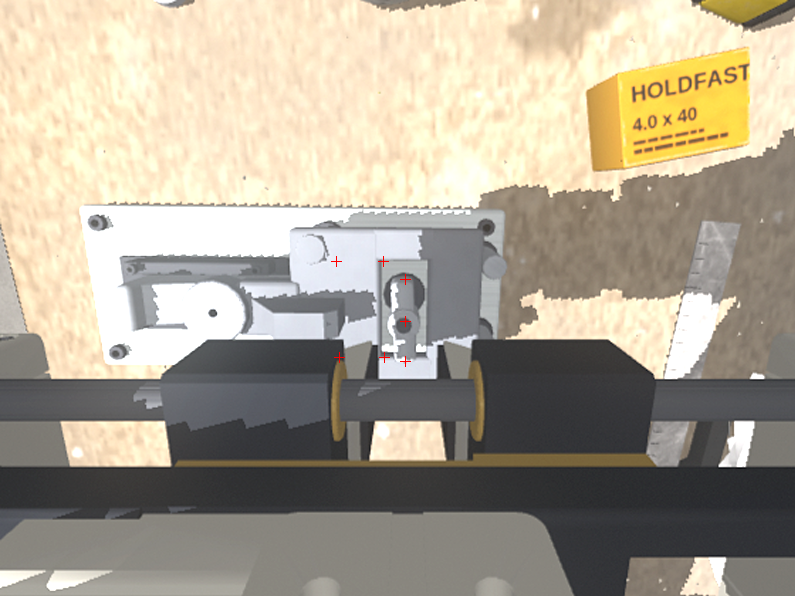

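The T-bar centre is at (405,320), exactly as predicted. Descending and gripping lightly.

Request:
drive_tool(commands=[[[0, 0, 0], [0, 0.05, 2.5], -0.52], [[0, 0, 0], [0, 0.05, 5], -0.52], [[0, 0, 0], [0, 0.05, 6.5], -0.52], [[0, 0, 0], [0, 0.05, 7.3], -0.52], [[0, 0, 0], [0, 0.05, 7.5], -0.52], [[0, 0, 0], [0, 0.05, 7.5], -0.52], [[0, 0, 0], [0, 0.05, 7.5], -1], [[0, 0, 0], [0, 0.05, 7.5], -1], [[0, 0, 0], [0, 0.05, 7.5], -1], [[0, 0, 0], [0, 0.05, 7.5], -1], [[0, 0, 0], [0, 0.05, 7.5], -1]], newtons=10)

```text
clock: 18.23
position: [0.5984, -0.2472, 0.0742]
ee_rot: [-3.105, 0.459, -0.001]
force: [1.2, 5.7, -3.2]
width: 0.181
gripper_force: 10.0
```

Request:
drive_tool(commands=[[[0, 0, 0], [0, 0, 0], -1], [[0, 0, 0], [0, 0, 0], -1], [[0, 0, 0], [0, 0, 0], -1]])

```text
clock: 18.48
position: [0.5984, -0.2472, 0.0742]
ee_rot: [-3.105, 0.459, -0.001]
force: [1.3, 6.3, -4.8]
width: 0.179
gripper_force: 10.0
```

Run:
```python
from h import *
o=readout.observe()
print(o["clock"],o["position"],o["width"],o["force"],o["ft_torque"]);R=Ro.from_rotvec(o["ee_rot"]).as_matrix();print(R)
J,t=T([.6152,-.1906,1.2745]);print("tcp in jig",J.T@(o["position"]-t),"force tool",R.T@o["force"])
```

```text
18.4833 [ 0.5984 -0.2472  0.0742] 0.17879101455514382 [ 1.2895  6.3184 -4.8384] [ 1.2323 -0.0476 -0.0262]
[[ 0.9572 -0.2893  0.0011]
 [-0.2893 -0.9572  0.0024]
 [ 0.0004 -0.0027 -1.    ]]
tcp in jig [-0.059  -0.0004  0.0742] force tool [-0.5952 -6.4083  4.8553]
```

Request:
drive_tool(commands=[[[0, 0, -0.05], [0, -0.1, 0], -1], [[0, 0, -0.1], [0, -0.1, 0], -1], [[0, 0, -0.2], [0, -0.1, 0], -1], [[0, 0, -0.3], [0, -0.1, 0], -1], [[0, 0, -0.4], [0, -0.1, 0], -1], [[0, 0, -0.4], [0, -0.1, 0], -1], [[0, 0, -0.4], [0, -0.1, 0], -1]])

```text
clock: 19.07
position: [0.5984, -0.2464, 0.0742]
ee_rot: [-3.135, -0.168, -0.002]
force: [0.6, 5.5, -3.5]
width: 0.178
gripper_force: 10.0
```

Run:
```python
from h import *
o=readout.observe()
print(o["clock"],o["position"],o["width"],o["force"],o["ft_torque"]);R=Ro.from_rotvec(o["ee_rot"]).as_matrix();print(np.degrees(np.arctan2(R[1,0],R[0,0])))
J,t=T([.6152,-.1906,1.2745]);print("tcp in jig",J.T@(o["position"]-t),"force tool",R.T@o["force"])
i=cams.camera_info("wrist");im=cams.get_image("wrist")
cv2.imwrite("pics/w7.png",cv2.resize(im[200:360,180:380],None,fx=4,fy=3.7,interpolation=cv2.INTER_CUBIC)[:600])
```

```text
19.0667 [ 0.5984 -0.2464  0.0742] 0.17779501484664445 [ 0.5836  5.5092 -3.5211] [ 1.1115 -0.0201  0.0406]
6.121793235843747
tcp in jig [-0.0583 -0.0002  0.0742] force tool [ 1.1628 -5.4073  3.5354]
```

View pics/w7.png

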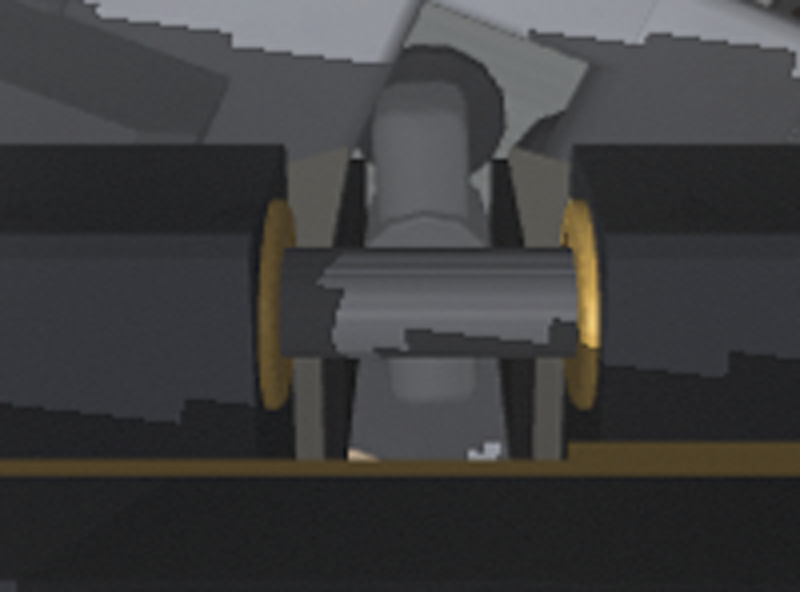

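The bar turns with the gripper: it is parallel to the pads, with its hub in the middle. Continuing to nearly a quarter turn.

Request:
drive_tool(commands=[[[0, 0, -0.1], [0, -0.1, 0], -1], [[0, 0, -0.2], [0, -0.1, 0], -1], [[0, 0, -0.3], [0, -0.1, 0], -1], [[0, 0, -0.4], [0, -0.1, 0], -1], [[0, 0, -0.5], [0, -0.1, 0], -1], [[0, 0, -0.6], [0, -0.1, 0], -1], [[0, 0, -0.7], [0, -0.1, 0], -1], [[0, 0, -0.8], [0, -0.1, 0], -1], [[0, 0, -0.9], [0, -0.1, 0], -1], [[0, 0, -1.0], [0, -0.1, 0], -1], [[0, 0, -1.1], [0, -0.1, 0], -1], [[0, 0, -1.14], [0, -0.1, 0], -1], [[0, 0, -1.14], [0, -0.1, 0], -1], [[0, 0, -1.14], [0, -0.1, 0], -1]])

```text
clock: 20.28
position: [0.5971, -0.2449, 0.0741]
ee_rot: [-2.549, -1.831, -0.002]
force: [-3.4, 7.7, -0.3]
width: 0.18
gripper_force: 10.0
```

Run:
```python
from h import *
o=readout.observe()
print(o["clock"],o["position"],o["width"],o["force"],o["ft_torque"]);R=Ro.from_rotvec(o["ee_rot"]).as_matrix();print(np.degrees(np.arctan2(R[1,0],R[0,0])-1.2745))
J,t=T([.6152,-.1906,1.2745]);print("tcp in jig",J.T@(o["position"]-t),"force tool",R.T@o["force"])
```

```text
20.2833 [ 0.5971 -0.2449  0.0741] 0.18016146288637802 [-3.415   7.725  -0.2623] [ 1.7006  0.6859 -0.0618]
-1.6360127162212021
tcp in jig [-0.0572  0.0015  0.0741] force tool [ 6.2303 -5.7014  0.2918]
```

Request:
drive_tool(commands=[[[0, 0, 0], [0, 0, 0], -0.45], [[0, 0, 0], [0, 0, 0], -0.45], [[0, 0, 0], [0, 0, 0], -0.45], [[0, 0, 0], [0, 0, -1], -0.45], [[0, 0, 0], [0, 0, -3.5], -0.45], [[0, 0, 0], [0, 0, -7], -0.45], [[0, 0, 0], [-3, 0, -10], -0.45], [[0, 0, 0], [-6, 0, -12], -0.45], [[0, 0, 0], [-6, 0, -12], -0.45], [[0, 0, 0], [-6, 0, -12], -0.45]])

```text
clock: 21.12
position: [0.5778, -0.3081, 0.1969]
ee_rot: [2.553, 1.822, 0.002]
force: [-0.1, 0.5, -0.2]
width: 0.271
gripper_force: 0.0
```

Run:
```python
from h import *
o=readout.observe();i=cams.camera_info("wrist");im=cams.get_image("wrist")
print(o["clock"],o["position"],o["width"],o["force"])
R,t=T([.6152,-.1906,1.2745])
P=np.array([(-60,0,86),(-82,0,86),(-38,0,86),(43,0,74),(3,45,66),(3,-45,66)])/1000
big=cv2.convertScaleAbs(cv2.resize(im,None,fx=1.42,fy=1.42,interpolation=cv2.INTER_CUBIC),alpha=1.3)
for q in proj(i,P@R.T+t)*1.42: cv2.drawMarker(big,tuple(int(round(v)) for v in q),(0,0,255),cv2.MARKER_CROSS,10,1);print(q)
cv2.imwrite("pics/w8.png",big)
```

```text
21.1167 [ 0.5778 -0.3081  0.1969] 0.27127165326026637 [-0.08    0.4542 -0.2269]
[404.0299 191.793 ]
[405.343  229.7474]
[402.6601 152.2009]
[397.4237  -0.4072]
[324.3662  84.5424]
[476.3106  79.0987]
```

View pics/w8.png

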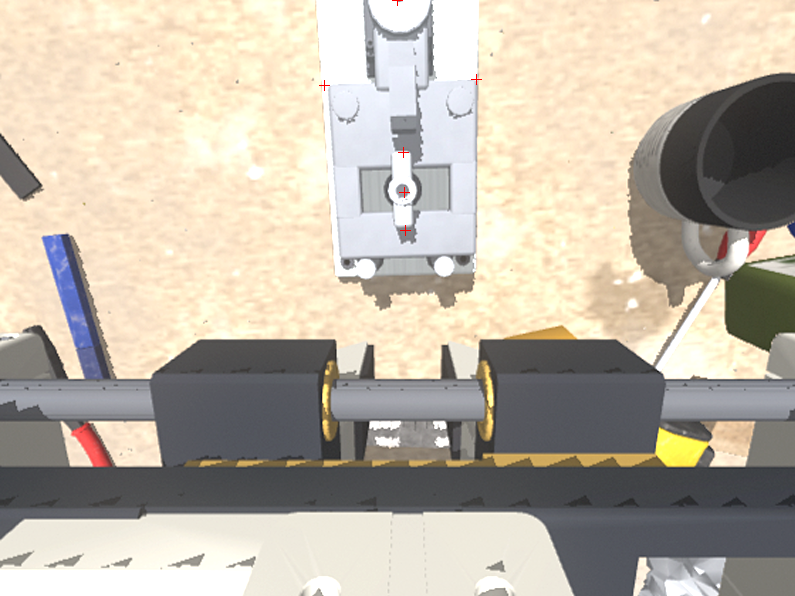

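The picture shows the T-bar lying across the slot from (402,153) to (404,230), about 1.55 rad. The heel is at the pins at row 262, the boss is in place, and the robot is clear.

```bash
python3 -c "
from cell import job
print(job.sign_off())"
```

```text
the job is handed in; nothing more can be done
None
```

I handed the job in at about 21 s of the 51 s allowed: casting seated against the stop pins, wedge pushed in until it carried the boss (about 5 N), boss pressed at about 13 N without visible sinking, and T-bar turned across the slot (about 1.55 rad by image); sign-off returned no verdict, and the tilt and wedge load were never measured directly.

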